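# Close the pearl clamp of the drilling machine and hold it shut

### The job

Get the pearl clamped for drilling: swing the machine's clear hood right over and ease it down onto its stop without letting it drop, then fit the loose upper clamp half over the two dowels of the lower half, lowering it gently until the two faces meet flush. Finish while holding it: keep pressing the upper half firmly down on the lower half, with a push of about 10 N or more, and do not let go, and leave the bowl, tweezers and jar where they are.

Things in the scene. Friction and masses are not known exactly. Their poses are not given: they have to be found in the camera images.
- machine: Grey pearl-drilling machine, fixed to the bench; origin under the middle of its base (330 along x, 200 along y, 25 mm high). Axes: x along the two drill spindles, y towards the hood's hinge, z up. Spindle heads stand beyond 70 mm either way along x, up to 90 mm above the bench; thin drills end 34 mm from the middle. The clear hood covers the clamp at its middle
- clamp_face (a point): Centre of the flat top face of the fixed lower clamp half, in the middle of the machine, 66 mm above the bench. Axes as the machine's. Fully seated, the upper half's jaw_grip point stands 33 mm straight above this point, with the x axes in line (either way round)
- clamp_base: The lower clamp half, a steel block 56 (x) by 90 mm (y); origin at clamp_face. Two upright dowels, 10 mm in diameter with rounded tapering noses, rise 14 mm above its face at y = +32 and -32 mm (x = 0). A 10 mm pearl lies in a cup at the centre and stands 5 mm above the face
- jaw: The loose upper clamp half, 0.3 to 0.4 kg, flat on the bench at first; origin at the centre of its underside. Steel plate 56 (x) by 90 mm (y), 16 mm thick, with two 11 mm dowel bores right through at y = +32 and -32 mm and a pocket for the pearl underneath. A black grip bar stands on its middle. Half a turn makes no difference to the fit
- jaw_grip (a point): Centre of the upper half's grip bar, which is 44 mm along x, 18 mm along y (grip it across this) and 34 mm tall, on top of the 16 mm plate. The point lies 33 mm above the plate's underside, 17 mm above the plate's top and 17 mm below the bar's top; z up
- hood (a joint): Hood angle, rad: 0 shut over the clamp (as at the start), 1.75 swung over on its stop. Clear plastic box, aluminium edges, 122 (x) by 180 (y) by 108 mm tall, open underneath, 0.3 kg, little friction: let go before about 0.9 rad it falls shut; past that it falls over onto the stop unless held back, and stays there by its weight
- hood_tab (a point): Grip point on the hood's black pull tab, which sticks out to -y of the machine, near the hood's top. The tab is 24 mm wide along x (pinch it across this), 12 mm thick, 44 mm long; the point is 34 mm out from the hood's wall, 15 mm from the free end. It swings with the hood: shut, it lies 214 mm to -y of the hinge line and 94 mm above it
- hood_hinge (a point): Middle of the hood's hinge line, on the machine, 28 mm above the bench, 90 mm to +y of the clamp's centre. The line runs along the machine's x; opening swings the tab up from the -y side and over towards +y. The tab may pivot between the fingers that pinch it
- bowl_mid (a point): Grey plastic bowl with pearls, 132 mm across, 34 mm high, on the bench; leave it alone. Point: its axis, half-way up
- tweezers_mid (a point): Steel tweezers, 135 mm long, 5 mm high, lying on the bench; leave them alone. Point: their middle
- jar_mid (a point): Clear jar with a metal cap, 60 mm across, 70 mm high, on the bench; leave it alone. Point: its axis, half-way up

How it is judged:
By the outcome, as a careful person would: the job done as asked, in the order asked, and still so for the second after the job is handed in, while the arm keeps its last pose, push and grip.
It also fails if it takes over 64 s, if anything falls off the work surface, if the arm or the gripper's body presses on something with over 40 N, if the wrist force passes 120 N, or if a joint passes its speed limit or range.

### The arm

A 7-joint arm with a two-finger parallel gripper is mounted at the origin on the work surface. World frame = base frame: x ahead of the robot, y to its left, z up, the work surface at z = 0. Lengths are in m, angles in rad, forces in N, time in s.
With the tool pointing down it reaches from about 0.425 to 0.925 m from the base axis. Payload 6.8 kg.
Tool frame: the origin (TCP) lies on the front face of the gripper's body, between the roots of the fingers; the fingertips stand 73 mm ahead of it and the grasp point (between the pads) lies 54 mm ahead of it; z points along the fingers, y is the line along which they close (so a half turn about z gives the same grasp; the last joint's range is limited). The gripper opens to 85 mm and grips with 20 to 120 N. Pads are 22 mm wide; open, the fingers measure 114 mm over their backs; the gripper's body (76 mm by 85 mm) begins 54 mm behind the grasp point. The pads swing forward as they close: fully open they stand 13 mm farther back than shut.
Start: joints at [1.126, 0.477, 0.022, 1.555, -0.011, 1.109, -0.083], TCP at [0.223, -0.637, 0.304] pointing down, gripper open.
Joint ranges: [-2.96, 2.96], [-0.34, 2.1], [-1.41, 1.46], [0.24, 2.44], [-1.37, 4.51], [0.17, 1.92], [-2.96, 2.96]. Speed limits (rad/s): [2.39, 2.39, 3.14, 3.14, 3.14, 3.14, 3.14].

### API

Orientations are given as a unit quaternion [w, x, y, z].
In Python, from station import bot, optics gives the robot as it stands.
- The arm moves only by the tool drive_tool, never from a script. Its argument "deltas" is a list of rows, each an object with "gripper": the closure in counts, from 0 (fully open) to 255 (shut); "offset": the shift along the tool's x, y, z in units of 1000 mm (1.0 is 1000 mm), a list of three; "angular": the turn, a rotation vector about the tool's x, y, z in units of 45 degrees (1.0 is 45 degrees), a list of three. In form: [{"gripper": gripper, "offset": [dx, dy, dz], "angular": [rx, ry, rz]}, ...]. A call has 1 to 5 rows; each row is the pose to reach, as a shift and turn from the pose commanded when the call began, along the tool's axes at that moment; what a row does not reach only later rows make up. A row lasts 1/10 s, in which the tool goes at most 50 mm and 8.59 degrees, less where a joint would pass 70% of its speed; a pose out of reach is approached as far as the arm can. A call with a number of a shift or a turn outside -1 to 1 is refused whole. A call with a gripper value outside its range is refused whole. The fingers move at their own pace and stop on an object; "grip_force" is the grip in N (left out, the last holds). Time passes only in rows, so rows that repeat a pose let the fingers close. It gives the time, the measured TCP pose, the force, the opening and the grip force at its end, in the units of the state.
- bot.get_obs(): the state, without advancing time (a new reading comes with each control period).
- optics.read_camera(name): name is "side" or "top" or "wrist"; returns the picture (384x512x3 uint8, blue, green, red); there is no depth.
- optics.camera_model(name): a dict with "fx", "fy", "cx", "cy" (pixels), "cam_to_world" (4x4, takes a point from camera to world coordinates). Camera axes: x right, y up, looking along -z (the intrinsics and any distortion apply to the point x, -y, -z); pixel columns grow to the right and rows downward; lengths in m; the calibration is good to about 2 mm. A picture is of the moment at which its call begins: read the wrist's pose just before it. camera_model takes no time and is no camera call; for the wrist camera it gives the pose at the moment of the call.
- bot.hand_in(): hands the job in; it is judged then, once.
The state is a dict: "t": time; "q": joint angles; "joint_vel": joint speeds; "joint_torque": joint torques, N m; "eef_pos": TCP position; "tool_rot": TCP orientation; "contact_force": force on the tool from outside, world axes, zero at the start; "torque": the same for the moment, N m; "gripper_width": opening from 0.0 (shut) to 1.0 (fully open); "grasp_force": force on a finger pad.
Only numpy, scipy, OpenCV 4.12 (cv2) and the standard library are available. Lean on these libraries where they do the work, as an engineer would, in place of code of your own. Each camera call takes 0.05 s, during which the arm holds its last target. There are 200 camera calls.

## Working session

There is one attempt and no reset: what is moved stays moved. The work goes in short steps, Python scripts to look and compute and a tool call to move; the robot and the scene stay as the last step left them, time stands still between calls to the robot, and variables do not carry over. Pictures are saved under pics/ and viewed, at most 10 in all, crops included, and the job is handed in when it is done.

Besides the shell and the picture viewer there is one more tool, called as name([rows], argument=value, ...), one row to a line, values as JSON. drive_tool: Moves the arm, as the interface text tells. Its arguments: {"type":"object","properties":{"deltas":{"type":"array"},"grip_force":{"type":"number"}},"required":["deltas"]}

```bash
mkdir -p pics; ls
python3 - <<'E'
from station import bot, optics
import cv2,numpy as np
o=bot.get_obs(); print(o['t'],o['eef_pos'],o['tool_rot'],o['gripper_width'],o['contact_force'])
for n in ['top','side']:
    im=optics.read_camera(n); cv2.imwrite(f'pics/{n}0.png',im)
    m=optics.camera_model(n); print(n,{k:(np.round(v,4).tolist() if not isinstance(v,str) else v) for k,v in m.items()})
a=cv2.imread('pics/top0.png');b=cv2.imread('pics/side0.png')
cv2.imwrite('pics/top0b.png',cv2.resize(a,(800,600),interpolation=cv2.INTER_CUBIC))
cv2.imwrite('pics/side0b.png',cv2.resize(b,(800,600),interpolation=cv2.INTER_CUBIC))
E
```

```text
pics
0.0 [ 0.2229175  -0.63663943  0.30293983] [-8.80386627e-04  9.85849442e-01  1.67630724e-01 -2.05992246e-04] 1.0020898847865973 [-0.84297666  0.09035749  0.40966726]
top {'fx': 446.63, 'fy': 446.63, 'cx': 253.8534, 'cy': 197.0918, 'cam_to_world': [[0.0215, 0.9824, -0.1855, 0.2938], [-0.9998, 0.0219, 0.0001, -0.0305], [0.0042, 0.1854, 0.9827, 1.1733], [0.0, 0.0, 0.0, 1.0]]}
side {'fx': 448.4453, 'fy': 448.4453, 'cx': 252.8296, 'cy': 190.4919, 'cam_to_world': [[0.984, -0.1279, 0.1238, 0.6583], [0.1779, 0.678, -0.7132, -0.8363], [0.0073, 0.7239, 0.6899, 0.8795], [0.0, 0.0, 0.0, 1.0]]}
```

View pics/top0b.png

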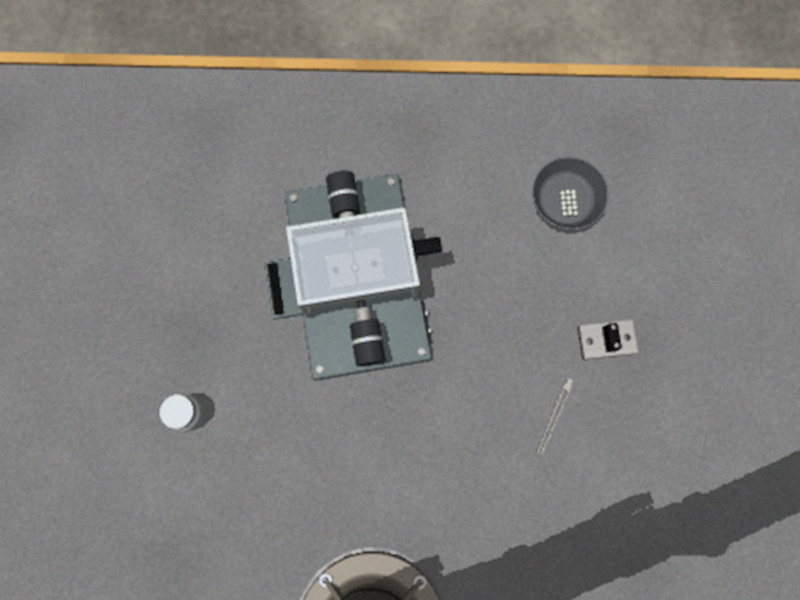

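View pics/side0b.png

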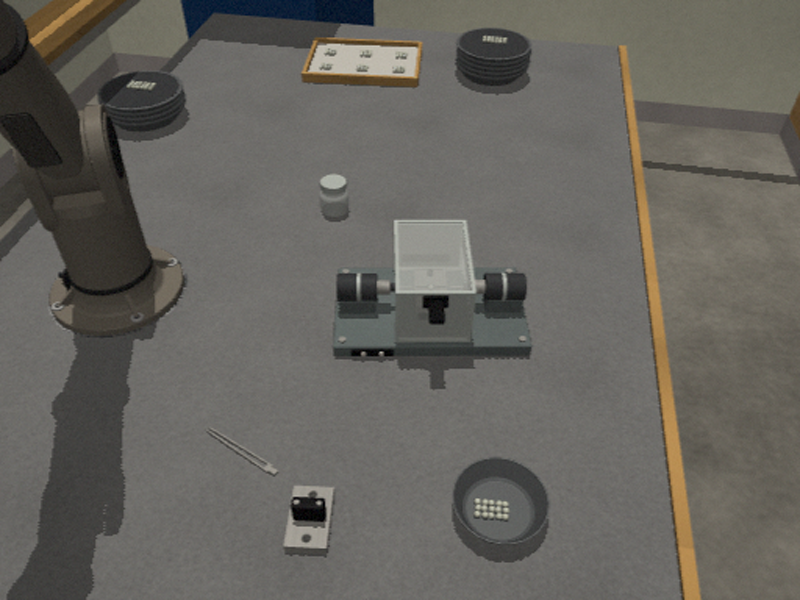

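```bash
python3 - <<'E'
import cv2,numpy as np
a=cv2.imread('pics/top0.png')
c1=cv2.resize(a[105:247,165:295],None,fx=4,fy=4,interpolation=cv2.INTER_CUBIC)
c2=cv2.resize(a[195:240,360:415],None,fx=5,fy=5,interpolation=cv2.INTER_CUBIC)
out=np.zeros((568,800,3),np.uint8); out[:,:520]=c1; out[:225,520:795]=c2
b=cv2.imread('pics/side0.png')
c3=cv2.resize(b[305:360,175:220],None,fx=5,fy=5,interpolation=cv2.INTER_CUBIC)
out[280:280+275,520:745]=c3
cv2.imwrite('pics/crop1.png',out)
E
cat > h.py <<'E'
from station import bot, optics
import cv2,numpy as np
from scipy.spatial.transform import Rotation as R
def ray(n,uv,m=None):
    m=m or optics.camera_model(n); T=np.array(m['cam_to_world'])
    d=T[:3,:3]@np.array([(uv[0]-m['cx'])/m['fx'],-(uv[1]-m['cy'])/m['fy'],-1]); return T[:3,3],d
def atz(n,uv,z,m=None):
    p,d=ray(n,uv,m); return p+d*(z-p[2])/d[2]
def proj(n,X,m=None):
    m=m or optics.camera_model(n); T=np.array(m['cam_to_world'])
    c=T[:3,:3].T@(np.array(X)-T[:3,3]); return np.array([m['cx']+m['fx']*c[0]/-c[2], m['cy']-m['fy']*c[1]/-c[2]])
E
```

```text
(no output)
```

View pics/crop1.png

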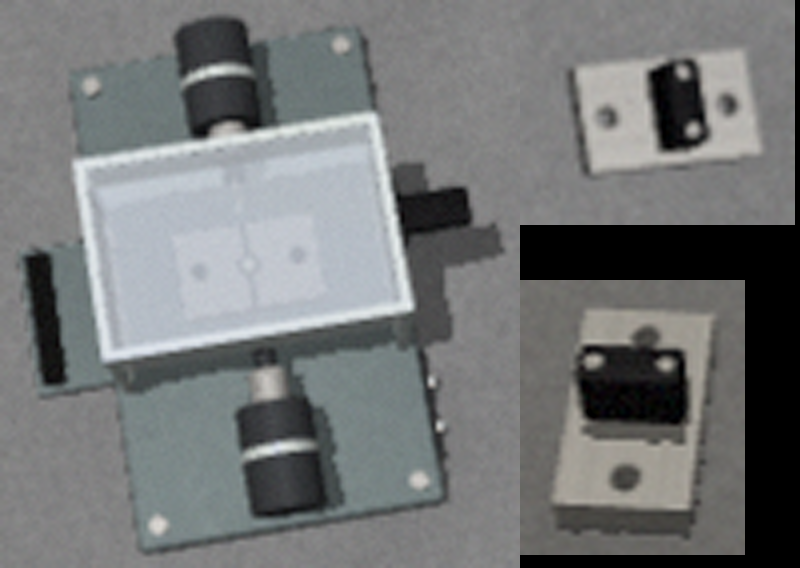

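Run:
```python
from h import *
s4=lambda p:((p[0]+.5)/4-.5+165,(p[1]+.5)/4-.5+105)
s5=lambda p:((p[0]-520+.5)/5-.5+360,(p[1]+.5)/5-.5+195)
s5b=lambda p:((p[0]-520+.5)/5-.5+175,(p[1]-280+.5)/5-.5+305)
f=lambda P,z,s,n='top':np.array([atz(n,s(p),z)[:2] for p in P])
sc=f([(91,86),(341,45),(158,525),(419,480)],.026,s4); print('screws',sc.round(4).tolist(),sc.mean(0))
v=(sc[0]+sc[1]-sc[2]-sc[3]);print('x yaw',np.degrees(np.arctan2(v[1],v[0])))
d=f([(199,271),(298,255)],.080,s4);print('dowels',d,d.mean(0),np.linalg.norm(d[0]-d[1]));v=d[0]-d[1];print(np.degrees(np.arctan2(v[1],v[0]))-90)
print('pearl',f([(248,264)],.071,s4))
h=f([(76,162),(376,115),(410,310),(106,358)],.135,s4);print('hood',h.mean(0),h.round(4).tolist());v=h[0]+h[3]-h[1]-h[2];print(np.degrees(np.arctan2(v[1],v[0]))-90)
t=f([(469,188),(469,228)],.128,s4);print('tab end',t,t.mean(0))
j=f([(573,70),(744,48),(761,153),(590,172)],.016,s5);print('jaw',j.mean(0));v=j[0]+j[3]-j[1]-j[2];print(np.degrees(np.arctan2(v[1],v[0]))-90,np.linalg.norm(v)/2)
print('bores',f([(608,117),(728,104)],.016,s5))
j=f([(584,311),(714,315),(692,510),(553,504)],.016,s5b,'side');print('jaw side',j.mean(0),j);
b=f([(684,71),(692,129)],.05,s5);print('bar screws top',b,b.mean(0))
b=f([(592,361),(666,363)],.05,s5b,'side');print('bar screws side',b,b.mean(0))
```

```text
screws [[0.7008, 0.1526], [0.7338, -0.015], [0.4061, 0.095], [0.4388, -0.0723]] [0.56986661 0.04007823]
x yaw 11.012830089527677
dowels [[0.56121701 0.07008495]
 [0.57298477 0.00811469]] [0.56710089 0.03909982] 0.06307767084616663
10.752087331415723
pearl [[0.56868461 0.03999877]]
hood [0.57044098 0.0399245 ] [[0.6138, 0.1419], [0.6476, -0.0388], [0.5267, -0.0614], [0.4936, 0.118]]
10.53415107066354
tab end [[ 0.60496278 -0.09622203]
 [ 0.5798677  -0.09646861]] [ 0.59241524 -0.09634532]
jaw [ 0.46785187 -0.38554795]
8.112095654949684 0.09093221010749852
bores [[ 0.46374068 -0.35449209]
 [ 0.47200697 -0.41764142]]
jaw side [ 0.46522687 -0.38324763] [[ 0.43087415 -0.34333818]
 [ 0.48691798 -0.33495103]
 [ 0.49963142 -0.42347712]
 [ 0.44348394 -0.43122419]]
bar screws top [[ 0.48329136 -0.38447544]
 [ 0.45353998 -0.38746359]] [ 0.46841567 -0.38596951]
bar screws side [[ 0.44958943 -0.38454734]
 [ 0.4796626  -0.37990691]] [ 0.46462601 -0.38222712]
```

```bash
cat >> h.py <<'E'
def Rot(yaw): # tool down, tool y axis at world yaw (deg)
    a=np.radians(yaw); y=np.array([np.cos(a),np.sin(a),0]); z=np.array([0,0,-1.]); return R.from_matrix(np.c_[np.cross(y,z),y,z])
def cur():
    o=bot.get_obs(); q=o['tool_rot']; return np.array(o['eef_pos']),R.from_quat([q[1],q[2],q[3],q[0]])
def plan(wps,start=None):
    p,r=start or cur(); print('yaw now',np.degrees(np.arctan2(*r.as_matrix()[[1,0],1])).round(2),p.round(4))
    for P,yaw in wps:
        r2=Rot(yaw); P=np.array(P)
        print('off',r.inv().apply(P-p).round(4).tolist(),'ang',((r.inv()*r2).as_rotvec()/(np.pi/4)).round(4).tolist()); p,r=P,r2
E
python3 - <<'E'
from h import *
plan([([.35,-.44,.3],-43.5),([.48,-.26,.28],-16),([.592,-.082,.276],10.8)])
E
```

```text
yaw now -70.7 [ 0.2229 -0.6367  0.303 ]
off [0.1849, -0.1436, 0.0032] ang [-0.0022, -0.0004, -0.6045]
off [0.2201, -0.0296, 0.02] ang [0.0, 0.0, -0.6111]
off [0.202, 0.0586, 0.004] ang [0.0, 0.0, -0.5956]
```

drive_tool([
  {"gripper":0,"offset":[0.037,-0.0287,0.0006],"angular":[0,0,-0.121]},
  {"gripper":0,"offset":[0.074,-0.0574,0.0013],"angular":[0,0,-0.242]},
  {"gripper":0,"offset":[0.111,-0.0862,0.002],"angular":[-0.001,0,-0.363]},
  {"gripper":0,"offset":[0.148,-0.1149,0.0026],"angular":[-0.002,0,-0.484]},
  {"gripper":0,"offset":[0.1849,-0.1436,0.0032],"angular":[-0.0022,-0.0004,-0.6045]},
])

```text
t: 0.6
eef_pos: [0.3507, -0.4386, 0.3004]
tool_rot: [0.001, 0.918, 0.397, -0.0]
contact_force: [1.1, -0.3, 1.2]
gripper_width: 1.001
grasp_force: 0.0
```

drive_tool([
  {"gripper":0,"offset":[0.044,-0.006,0.004],"angular":[0,0,-0.122]},
  {"gripper":0,"offset":[0.088,-0.012,0.008],"angular":[0,0,-0.244]},
  {"gripper":0,"offset":[0.132,-0.018,0.012],"angular":[0,0,-0.367]},
  {"gripper":0,"offset":[0.176,-0.024,0.016],"angular":[0,0,-0.489]},
  {"gripper":0,"offset":[0.2201,-0.0296,0.02],"angular":[0,0,-0.6111]},
])

```text
t: 1.1
eef_pos: [0.4807, -0.2589, 0.2802]
tool_rot: [0.001, 0.798, 0.603, -0.0]
contact_force: [0.5, -0.6, 0.1]
gripper_width: 1.002
grasp_force: 0.0
```

drive_tool([
  {"gripper":0,"offset":[0.0404,0.0117,0.0008],"angular":[0,0,-0.119]},
  {"gripper":0,"offset":[0.0808,0.0234,0.0016],"angular":[0,0,-0.238]},
  {"gripper":0,"offset":[0.1212,0.0351,0.0024],"angular":[0,0,-0.357]},
  {"gripper":0,"offset":[0.1616,0.0468,0.0032],"angular":[0,0,-0.476]},
  {"gripper":0,"offset":[0.202,0.0586,0.004],"angular":[0,0,-0.5956]},
])

```text
t: 1.6
eef_pos: [0.5927, -0.0811, 0.2759]
tool_rot: [0.001, 0.636, 0.772, -0.001]
contact_force: [0.7, -1.0, 0.9]
gripper_width: 1.0
grasp_force: 0.0
```

Run:
```python
from h import *
p,r=cur();print(bot.get_obs()['t']);plan([([.592,-.082,.176],10.8)])
m=optics.camera_model('wrist');im=optics.read_camera('wrist');np.set_printoptions(suppress=True,precision=4)
print(np.array(m['cam_to_world']));print(m['fx'],m['cx'],m['cy'])
import pickle;pickle.dump(m,open('w1.pkl','wb'))
for X in [(.592,-.082,.122),(.595,-.097,.128),(.569,.040,.071)]: print(proj('wrist',X,m)*1.5625)
cv2.imwrite('pics/w1.png',cv2.resize(im,(800,600),interpolation=cv2.INTER_CUBIC))
```

```text
1.6
yaw now 11.0 [ 0.5927 -0.0811  0.2759]
off [-0.0006, -0.0008, 0.0999] ang [-0.0003, 0.0022, 0.0045]
[[ 0.9816 -0.1823 -0.0574  0.5782]
 [ 0.1911  0.9366  0.2938 -0.0062]
 [ 0.0002 -0.2994  0.9541  0.3448]
 [ 0.      0.      0.      1.    ]]
296.3043895793746 254.57324882091066 191.16988284988443
[395.8522 312.0252]
[395.9983 344.4554]
[397.315   60.8757]
```

View pics/w1.png

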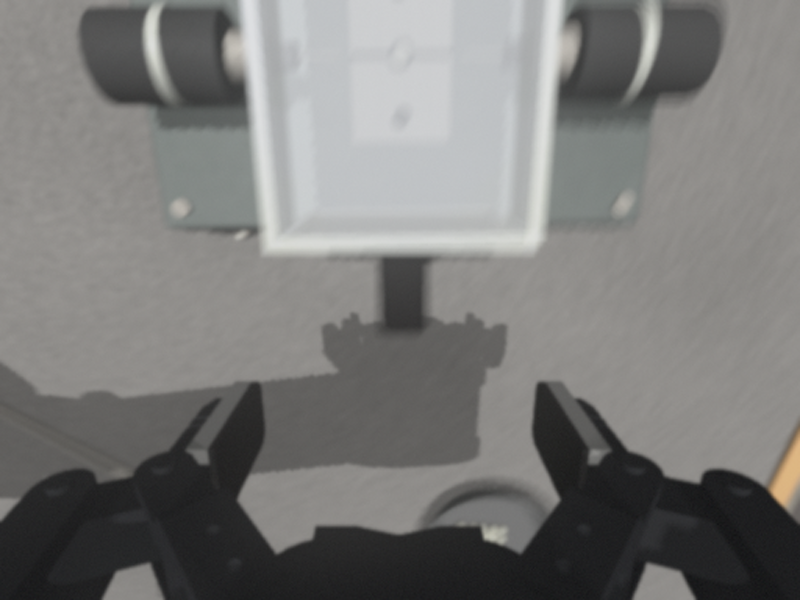

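Run:
```python
from h import *
plan([([.5945,-.0785,.176],10.9)])
```

```text
yaw now 11.77 [ 0.5957 -0.0727  0.2763]
off [-0.0058, -0.0028, 0.1003] ang [0.0055, -0.0041, 0.0193]
```

drive_tool([
  {"gripper":0,"offset":[0,0,0],"angular":[0,0,0]},
  {"gripper":0,"offset":[0,0,0],"angular":[0,0,0]},
  {"gripper":0,"offset":[0,0,0],"angular":[0,0,0]},
])

```text
t: 1.95
eef_pos: [0.5915, -0.0842, 0.2759]
tool_rot: [0.001, 0.638, 0.77, -0.001]
contact_force: [-0.2, -0.5, -0.1]
gripper_width: 0.997
grasp_force: 0.0
```

Run:
```python
from h import *
plan([([.5945,-.0785,.176],10.9)])
m=optics.camera_model('wrist');im=optics.read_camera('wrist')
for X in [(.595,-.097,.128),(.569,.040,.071)]: print(proj('wrist',X,m)*1.5625)
cv2.imwrite('pics/w2.png',cv2.resize(im,(800,600),interpolation=cv2.INTER_CUBIC))
plan([([.5945,-.0785,.176],10.9)])
```

```text
yaw now 10.64 [ 0.5915 -0.0842  0.2759]
off [0.0052, 0.004, 0.0999] ang [-0.001, 0.0031, -0.0057]
[399.65747604 339.08594269]
[399.19789795  54.65281735]
yaw now 10.64 [ 0.5916 -0.0842  0.2761]
off [0.0053, 0.004, 0.1001] ang [-0.0006, 0.0031, -0.0058]
```

View pics/w2.png

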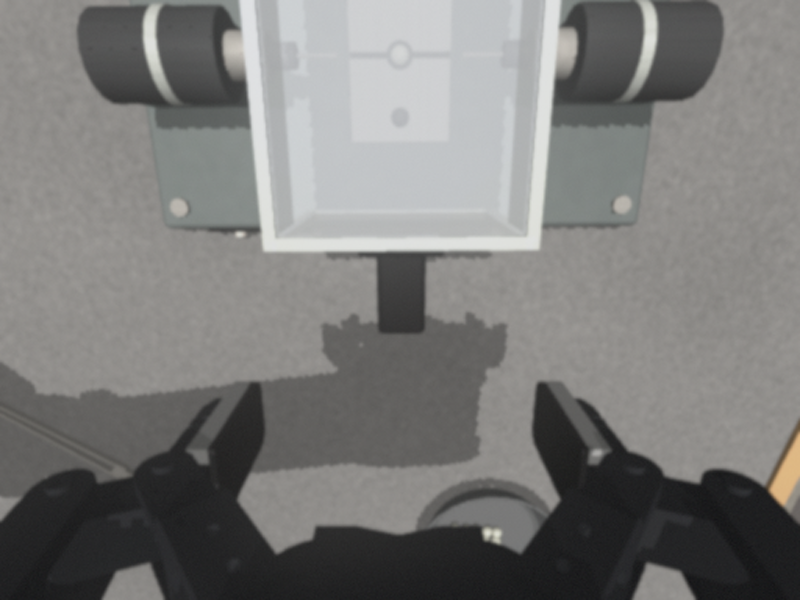

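drive_tool([
  {"gripper":0,"offset":[0.001,0.0004,0.025],"angular":[0,0,-0.008]},
  {"gripper":0,"offset":[0.003,0.001,0.055],"angular":[0,0,-0.008]},
  {"gripper":0,"offset":[0.004,0.0015,0.08],"angular":[0,0,-0.008]},
  {"gripper":0,"offset":[0.004,0.0015,0.095],"angular":[0,0,-0.008]},
  {"gripper":0,"offset":[0.004,0.0015,0.1],"angular":[0,0,-0.008]},
])

```text
t: 2.5
eef_pos: [0.592, -0.0793, 0.1748]
tool_rot: [-0.0, 0.636, 0.772, -0.001]
contact_force: [0.4, -0.4, -0.8]
gripper_width: 0.999
grasp_force: 0.0
```

drive_tool([
  {"gripper":255,"offset":[0,0,0],"angular":[0,0,0]},
  {"gripper":255,"offset":[0,0,0],"angular":[0,0,0]},
  {"gripper":255,"offset":[0,0,0],"angular":[0,0,0]},
  {"gripper":255,"offset":[0,0,0],"angular":[0,0,0]},
  {"gripper":255,"offset":[0,0,0],"angular":[0,0,0]},
], grip_force=30)

```text
t: 3.0
eef_pos: [0.5921, -0.0788, 0.1773]
tool_rot: [0.0, 0.635, 0.772, -0.001]
contact_force: [-4.4, -0.5, 9.2]
gripper_width: 0.276
grasp_force: 30.9
```

drive_tool([
  {"gripper":255,"offset":[0,0,0],"angular":[0,0,0]},
  {"gripper":255,"offset":[0,0,0],"angular":[0,0,0]},
  {"gripper":255,"offset":[0,0,0],"angular":[0,0,0]},
])

```text
t: 3.3
eef_pos: [0.5921, -0.0787, 0.1773]
tool_rot: [0.0, 0.635, 0.772, -0.001]
contact_force: [-6.0, 0.6, 9.0]
gripper_width: 0.274
grasp_force: 30.8
```

Run:
```python
import numpy as np
Rr,a=.2315,np.radians(155.7)
f=lambda p:np.array([Rr*np.cos(a-p),-Rr*np.sin(a-p)])
ph=[0]
for k in range(8):
    st=12.0 if k<7 else 8
    p0=np.radians(sum([12.0]*k))
    print(k,[(f(p0+np.radians(st*i/5))-f(p0)).round(4).tolist() for i in range(1,6)])
p0=np.radians(92);print([(f(p0+np.radians(10*i/10))-f(p0)).round(4).tolist() for i in range(1,11)])
```

```text
0 [[0.0042, -0.0088], [0.0087, -0.0173], [0.0136, -0.0257], [0.0188, -0.0339], [0.0244, -0.0418]]
1 [[0.0059, -0.0077], [0.0121, -0.0151], [0.0186, -0.0223], [0.0255, -0.0292], [0.0326, -0.0358]]
2 [[0.0074, -0.0063], [0.015, -0.0123], [0.0229, -0.0179], [0.031, -0.0233], [0.0393, -0.0282]]
3 [[0.0085, -0.0046], [0.0172, -0.0089], [0.0261, -0.0128], [0.0351, -0.0163], [0.0443, -0.0195]]
4 [[0.0093, -0.0028], [0.0187, -0.0051], [0.0282, -0.0071], [0.0378, -0.0086], [0.0474, -0.0098]]
5 [[0.0097, -0.0008], [0.0194, -0.0011], [0.0291, -0.0011], [0.0387, -0.0006], [0.0484, 0.0003]]
6 [[0.0096, 0.0013], [0.0192, 0.0029], [0.0286, 0.005], [0.038, 0.0075], [0.0473, 0.0103]]
7 [[0.0061, 0.0021], [0.0122, 0.0044], [0.0181, 0.0069], [0.024, 0.0095], [0.0299, 0.0123]]
[[0.0036, 0.0018], [0.0072, 0.0037], [0.0107, 0.0057], [0.0142, 0.0077], [0.0177, 0.0097], [0.0211, 0.0119], [0.0245, 0.014], [0.0279, 0.0163], [0.0312, 0.0186], [0.0345, 0.021]]
```

drive_tool([
  {"gripper":255,"offset":[0.0042,0,-0.0088],"angular":[0,0,0]},
  {"gripper":255,"offset":[0.0087,0,-0.0173],"angular":[0,0,0]},
  {"gripper":255,"offset":[0.0136,0,-0.0257],"angular":[0,0,0]},
  {"gripper":255,"offset":[0.0188,0,-0.0339],"angular":[0,0,0]},
  {"gripper":255,"offset":[0.0244,0,-0.0418],"angular":[0,0,0]},
])

```text
t: 3.8
eef_pos: [0.5874, -0.0546, 0.2186]
tool_rot: [0.0, 0.635, 0.772, -0.001]
contact_force: [-4.4, -2.9, -1.3]
gripper_width: 0.273
grasp_force: 30.0
```

drive_tool([
  {"gripper":255,"offset":[0.0059,0,-0.0077],"angular":[0,0,0]},
  {"gripper":255,"offset":[0.0121,0,-0.0151],"angular":[0,0,0]},
  {"gripper":255,"offset":[0.0186,0,-0.0223],"angular":[0,0,0]},
  {"gripper":255,"offset":[0.0255,0,-0.0292],"angular":[0,0,0]},
  {"gripper":255,"offset":[0.0326,0,-0.0358],"angular":[0,0,0]},
])

```text
t: 4.3
eef_pos: [0.5811, -0.0222, 0.2543]
tool_rot: [0.001, 0.635, 0.772, -0.001]
contact_force: [-3.9, -2.5, -1.4]
gripper_width: 0.276
grasp_force: 30.4
```

Run:
```python
from h import *
o=bot.get_obs();print(o['t'],o['contact_force'],o['torque'],o['eef_pos'],o['gripper_width'])
p=np.array(o['eef_pos'])-[0,0,.054]-np.array([.569-.0172,.040+.0884,.028]); y=p@[-.191,.982,0]; print(y,p[2],np.hypot(y,p[2]),np.degrees(np.arctan2(p[2],y)))
im=optics.read_camera('side');cv2.imwrite('pics/s3.png',cv2.resize(im[100:292,180:380],None,fx=3,fy=3))
```

```text
4.3 [-3.89603237 -2.51553778 -1.42532954] [-0.91048733  0.76869509 -0.12381385] [ 0.5810506  -0.02219545  0.25432942] 0.27579420924720804
-0.1534715996068128 0.1723294184924354 0.23076169604987481 131.68733622149082
```

View pics/s3.png

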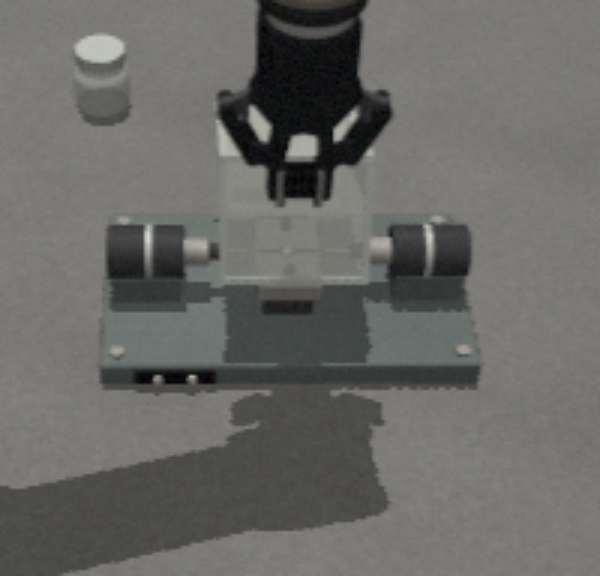

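The hood is lifting with the tab still held in the fingers (around 300,180), and the front of the machine is exposed. I'll continue along the arc.

drive_tool([
  {"gripper":255,"offset":[0.0074,0,-0.0063],"angular":[0,0,0]},
  {"gripper":255,"offset":[0.015,0,-0.0123],"angular":[0,0,0]},
  {"gripper":255,"offset":[0.0229,0,-0.0179],"angular":[0,0,0]},
  {"gripper":255,"offset":[0.031,0,-0.0233],"angular":[0,0,0]},
  {"gripper":255,"offset":[0.0393,0,-0.0282],"angular":[0,0,0]},
])

```text
t: 4.85
eef_pos: [0.5734, 0.0169, 0.2825]
tool_rot: [0.0, 0.635, 0.773, -0.001]
contact_force: [-3.6, -3.3, -1.0]
gripper_width: 0.275
grasp_force: 31.2
```

drive_tool([
  {"gripper":255,"offset":[0.0085,0,-0.0046],"angular":[0,0,0]},
  {"gripper":255,"offset":[0.0172,0,-0.0089],"angular":[0,0,0]},
  {"gripper":255,"offset":[0.0261,0,-0.0128],"angular":[0,0,0]},
  {"gripper":255,"offset":[0.0351,0,-0.0163],"angular":[0,0,0]},
  {"gripper":255,"offset":[0.0443,0,-0.0195],"angular":[0,0,0]},
])

```text
t: 5.35
eef_pos: [0.5649, 0.0607, 0.3019]
tool_rot: [0.001, 0.635, 0.773, -0.001]
contact_force: [-4.0, -2.2, -2.6]
gripper_width: 0.275
grasp_force: 32.4
```

drive_tool([
  {"gripper":255,"offset":[0.0093,0,-0.0028],"angular":[0,0,0]},
  {"gripper":255,"offset":[0.0187,0,-0.0051],"angular":[0,0,0]},
  {"gripper":255,"offset":[0.0282,0,-0.0071],"angular":[0,0,0]},
  {"gripper":255,"offset":[0.0378,0,-0.0086],"angular":[0,0,0]},
  {"gripper":255,"offset":[0.0474,0,-0.0098],"angular":[0,0,0]},
])

```text
t: 5.85
eef_pos: [0.5558, 0.1074, 0.3117]
tool_rot: [0.001, 0.635, 0.773, -0.001]
contact_force: [-3.7, -3.4, -0.5]
gripper_width: 0.274
grasp_force: 34.6
```

drive_tool([
  {"gripper":255,"offset":[0.0097,0,-0.0008],"angular":[0,0,0]},
  {"gripper":255,"offset":[0.0194,0,-0.0011],"angular":[0,0,0]},
  {"gripper":255,"offset":[0.0291,0,-0.0011],"angular":[0,0,0]},
  {"gripper":255,"offset":[0.0387,0,-0.0006],"angular":[0,0,0]},
  {"gripper":255,"offset":[0.0484,0,0.0003],"angular":[0,0,0]},
])

```text
t: 6.35
eef_pos: [0.5464, 0.1551, 0.3114]
tool_rot: [0.001, 0.635, 0.773, -0.0]
contact_force: [-4.4, -3.1, -0.2]
gripper_width: 0.277
grasp_force: 37.1
```

Run:
```python
from h import *
o=bot.get_obs();print(o['t'],o['contact_force'],o['torque'],o['eef_pos'],o['gripper_width'])
p=np.array(o['eef_pos'])-[0,0,.054]-np.array([.569-.0172,.040+.0884,.028]); y=p@[-.191,.982,0]; print(y,p[2],np.hypot(y,p[2]),np.degrees(np.arctan2(p[2],y)))
```

```text
6.35 [-4.36666346 -3.07713792 -0.23670515] [-0.97297522  0.63837133 -0.06282684] [0.54642483 0.15512559 0.311382  ] 0.27721565540140064
0.027271190076196956 0.22938200292763586 0.23099744820076695 83.21993922486962
```

drive_tool([
  {"gripper":255,"offset":[0.0096,0,0.0013],"angular":[0,0,0]},
  {"gripper":255,"offset":[0.0192,0,0.0029],"angular":[0,0,0]},
  {"gripper":255,"offset":[0.0286,0,0.005],"angular":[0,0,0]},
  {"gripper":255,"offset":[0.038,0,0.0075],"angular":[0,0,0]},
  {"gripper":255,"offset":[0.0473,0,0.0103],"angular":[0,0,0]},
])

```text
t: 6.85
eef_pos: [0.5373, 0.2018, 0.3009]
tool_rot: [0.001, 0.635, 0.773, -0.0]
contact_force: [-4.3, -2.1, 0.6]
gripper_width: 0.27
grasp_force: 39.2
```

drive_tool([
  {"gripper":255,"offset":[0.0061,0,0.0021],"angular":[0,0,0]},
  {"gripper":255,"offset":[0.0122,0,0.0044],"angular":[0,0,0]},
  {"gripper":255,"offset":[0.0181,0,0.0069],"angular":[0,0,0]},
  {"gripper":255,"offset":[0.024,0,0.0095],"angular":[0,0,0]},
  {"gripper":255,"offset":[0.0299,0,0.0123],"angular":[0,0,0]},
])

```text
t: 7.35
eef_pos: [0.5317, 0.231, 0.2885]
tool_rot: [0.0, 0.635, 0.773, 0.0]
contact_force: [-6.7, -1.5, 2.3]
gripper_width: 0.273
grasp_force: 40.6
```

drive_tool([
  {"gripper":255,"offset":[0.0036,0,0.0018],"angular":[0,0,0]},
  {"gripper":255,"offset":[0.0072,0,0.0037],"angular":[0,0,0]},
  {"gripper":255,"offset":[0.0107,0,0.0057],"angular":[0,0,0]},
  {"gripper":255,"offset":[0.0142,0,0.0077],"angular":[0,0,0]},
  {"gripper":255,"offset":[0.0177,0,0.0097],"angular":[0,0,0]},
])

```text
t: 7.85
eef_pos: [0.5283, 0.2483, 0.2788]
tool_rot: [0.0, 0.635, 0.773, 0.0]
contact_force: [-4.8, 0.4, 4.6]
gripper_width: 0.273
grasp_force: 41.6
```

Run:
```python
from h import *
o=bot.get_obs();print(o['t'],o['contact_force'],o['torque'],o['eef_pos'],o['gripper_width'])
p=np.array(o['eef_pos'])-[0,0,.054]-np.array([.569-.0172,.040+.0884,.028]); y=p@[-.191,.982,0]; print(y,p[2],np.hypot(y,p[2]),np.degrees(np.arctan2(p[2],y)))
```

```text
7.85 [-4.80943553  0.43092663  4.57656052] [-0.58983016  1.01433376 -0.0567444 ] [0.52830469 0.24825619 0.27876342] 0.27285980490536865
0.12218638757734299 0.19676341591965793 0.23161466955608181 58.16049522253379
```

drive_tool([
  {"gripper":255,"offset":[0.002,0,0.0012],"angular":[0,0,0]},
  {"gripper":255,"offset":[0.0041,0,0.0025],"angular":[0,0,0]},
  {"gripper":255,"offset":[0.0061,0,0.0038],"angular":[0,0,0]},
  {"gripper":255,"offset":[0.0081,0,0.0051],"angular":[0,0,0]},
  {"gripper":255,"offset":[0.0095,0,0.0062],"angular":[0,0,0]},
])

```text
t: 8.35
eef_pos: [0.5265, 0.2577, 0.2726]
tool_rot: [0.0, 0.635, 0.773, 0.0]
contact_force: [-5.4, 1.1, 5.0]
gripper_width: 0.271
grasp_force: 42.0
```

drive_tool([
  {"gripper":255,"offset":[0.0014,0,0.001],"angular":[0,0,0]},
  {"gripper":255,"offset":[0.0028,0,0.002],"angular":[0,0,0]},
  {"gripper":255,"offset":[0.0028,0,0.002],"angular":[0,0,0]},
])

```text
t: 8.65
eef_pos: [0.5259, 0.2605, 0.2705]
tool_rot: [0.0, 0.635, 0.773, 0.0]
contact_force: [-5.6, 1.2, 4.3]
gripper_width: 0.274
grasp_force: 41.9
```

Run:
```python
from h import *
o=bot.get_obs();print(o['t'],o['contact_force'],o['torque'],o['eef_pos'],o['gripper_width'])
p=np.array(o['eef_pos'])-[0,0,.054]-np.array([.569-.0172,.040+.0884,.028]); y=p@[-.191,.982,0]; print(y,p[2],np.hypot(y,p[2]),np.degrees(np.arctan2(p[2],y)))
im=optics.read_camera('side');cv2.imwrite('pics/s4.png',cv2.resize(im[60:260,180:380],None,fx=3,fy=3))
```

```text
8.65 [-5.5847724   1.19645267  4.34075259] [-0.16512271  1.01995286 -0.09906368] [0.52589602 0.26052815 0.27048801] 0.27412030507955737
0.13469750582334783 0.18848800885102387 0.23167034241709594 54.44960047774591
```

View pics/s4.png

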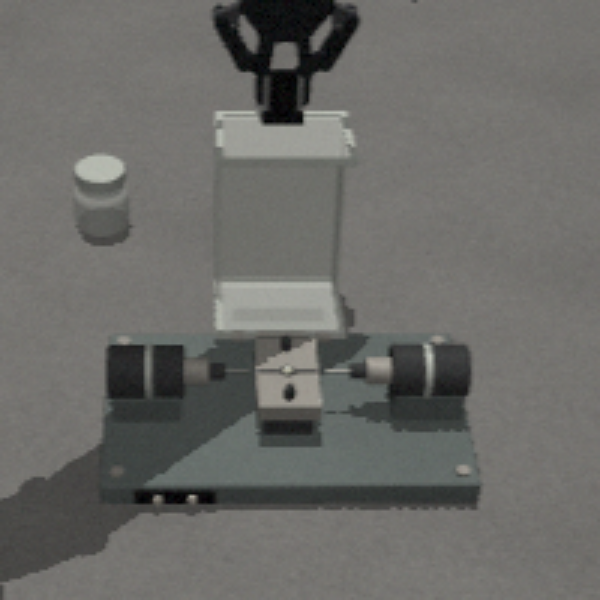

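drive_tool([
  {"gripper":255,"offset":[0.0016,0,0.0012],"angular":[0,0,0]},
  {"gripper":255,"offset":[0.0033,0,0.0024],"angular":[0,0,0]},
  {"gripper":255,"offset":[0.0033,0,0.0024],"angular":[0,0,0]},
])

```text
t: 9.0
eef_pos: [0.5254, 0.2634, 0.2685]
tool_rot: [0.0, 0.635, 0.773, 0.0]
contact_force: [-6.3, -0.3, 7.5]
gripper_width: 0.272
grasp_force: 42.1
```

drive_tool([
  {"gripper":255,"offset":[0.0016,0,0.0012],"angular":[0,0,0]},
  {"gripper":255,"offset":[0.0033,0,0.0024],"angular":[0,0,0]},
  {"gripper":255,"offset":[0.0033,0,0.0024],"angular":[0,0,0]},
])

```text
t: 9.3
eef_pos: [0.5254, 0.2638, 0.2682]
tool_rot: [0.002, 0.636, 0.772, -0.002]
contact_force: [-12.9, -11.2, 26.5]
gripper_width: 0.274
grasp_force: 44.5
```

drive_tool([
  {"gripper":255,"offset":[-0.0025,0,-0.0018],"angular":[0,0,0]},
  {"gripper":0,"offset":[-0.0025,0,-0.0018],"angular":[0,0,0]},
  {"gripper":0,"offset":[-0.0025,0,-0.0018],"angular":[0,0,0]},
  {"gripper":0,"offset":[-0.0025,0,-0.0018],"angular":[0,0,0]},
  {"gripper":0,"offset":[-0.0025,0,-0.0018],"angular":[0,0,0]},
])

```text
t: 9.8
eef_pos: [0.5259, 0.2631, 0.2668]
tool_rot: [0.001, 0.635, 0.772, -0.0]
contact_force: [0.7, 0.0, 0.6]
gripper_width: 0.932
grasp_force: 0.0
```

drive_tool([
  {"gripper":0,"offset":[0,0,-0.01],"angular":[0,0,0]},
  {"gripper":0,"offset":[0,0,-0.03],"angular":[0,0,0]},
  {"gripper":0,"offset":[0,0,-0.055],"angular":[0,0,0]},
  {"gripper":0,"offset":[0,0,-0.08],"angular":[0,0,0]},
  {"gripper":0,"offset":[0,0,-0.09],"angular":[0,0,0]},
])

```text
t: 10.3
eef_pos: [0.5263, 0.2639, 0.3602]
tool_rot: [0.002, 0.635, 0.773, 0.002]
contact_force: [-0.7, 0.7, 0.3]
gripper_width: 0.999
grasp_force: 0.0
```

Run:
```python
from h import *
o=bot.get_obs();print(o['t'],o['contact_force'])
im=optics.read_camera('side');cv2.imwrite('pics/s5.png',im)
d=cv2.absdiff(cv2.imread('pics/s5.png')[90:180,250:300],cv2.resize(cv2.imread('pics/s4.png'),(200,200),interpolation=cv2.INTER_AREA)[30:120,70:120]);print(d.mean(),d[:,:].mean(axis=(1,2)).round().tolist())
plan([([.60,.10,.33],-17),([.60,-.06,.33],-44),([.54,-.24,.30],-66),([.467,-.3845,.20],-82)])
```

```text
10.3 [-0.68249856  0.66799983  0.29719738]
5.370444444444445 [16.0, 16.0, 16.0, 15.0, 13.0, 9.0, 9.0, 8.0, 8.0, 7.0, 10.0, 11.0, 4.0, 8.0, 8.0, 9.0, 2.0, 3.0, 4.0, 8.0, 7.0, 3.0, 18.0, 7.0, 3.0, 3.0, 2.0, 2.0, 2.0, 2.0, 2.0, 2.0, 2.0, 2.0, 2.0, 2.0, 2.0, 2.0, 2.0, 2.0, 2.0, 2.0, 2.0, 2.0, 2.0, 1.0, 2.0, 2.0, 2.0, 2.0, 2.0, 2.0, 2.0, 2.0, 2.0, 2.0, 2.0, 2.0, 2.0, 2.0, 2.0, 2.0, 7.0, 7.0, 11.0, 3.0, 3.0, 2.0, 3.0, 3.0, 3.0, 3.0, 3.0, 6.0, 5.0, 5.0, 5.0, 4.0, 4.0, 6.0, 10.0, 5.0, 5.0, 7.0, 10.0, 10.0, 13.0, 15.0, 17.0, 16.0]
yaw now 11.16 [0.5264 0.2639 0.3606]
off [-0.1751, 0.0403, 0.0308] ang [0.0068, -0.0014, 0.6257]
off [-0.153, 0.0468, 0.0] ang [0.0, 0.0, 0.6]
off [-0.1712, 0.0819, 0.03] ang [0.0, 0.0, 0.4889]
off [-0.1255, 0.1023, 0.1] ang [0.0, 0.0, 0.3556]
```

drive_tool([
  {"gripper":0,"offset":[-0.035,0.008,0.006],"angular":[0.001,0,0.125]},
  {"gripper":0,"offset":[-0.07,0.016,0.012],"angular":[0.003,0,0.25]},
  {"gripper":0,"offset":[-0.105,0.024,0.018],"angular":[0.004,0,0.375]},
  {"gripper":0,"offset":[-0.14,0.032,0.025],"angular":[0.005,0,0.5]},
  {"gripper":0,"offset":[-0.1751,0.0403,0.0308],"angular":[0.0068,-0.0014,0.6257]},
])

```text
t: 10.85
eef_pos: [0.599, 0.0974, 0.3251]
tool_rot: [-0.001, 0.805, 0.593, -0.003]
contact_force: [0.6, 0.0, 0.3]
gripper_width: 0.999
grasp_force: 0.0
```

drive_tool([
  {"gripper":0,"offset":[-0.0306,0.0094,0],"angular":[0,0,0.12]},
  {"gripper":0,"offset":[-0.0612,0.0187,0],"angular":[0,0,0.24]},
  {"gripper":0,"offset":[-0.0918,0.0281,0],"angular":[0,0,0.36]},
  {"gripper":0,"offset":[-0.1224,0.0374,0],"angular":[0,0,0.48]},
  {"gripper":0,"offset":[-0.153,0.0468,0],"angular":[0,0,0.6]},
])

```text
t: 11.35
eef_pos: [0.5985, -0.0624, 0.3258]
tool_rot: [-0.0, 0.921, 0.389, -0.003]
contact_force: [0.9, 0.3, 0.3]
gripper_width: 0.997
grasp_force: 0.0
```

drive_tool([
  {"gripper":0,"offset":[-0.0342,0.0164,0.006],"angular":[0,0,0.098]},
  {"gripper":0,"offset":[-0.0685,0.0328,0.012],"angular":[0,0,0.196]},
  {"gripper":0,"offset":[-0.1027,0.0491,0.018],"angular":[0,0,0.293]},
  {"gripper":0,"offset":[-0.137,0.0655,0.024],"angular":[0,0,0.391]},
  {"gripper":0,"offset":[-0.1712,0.0819,0.03],"angular":[0,0,0.4889]},
])

```text
t: 11.85
eef_pos: [0.5378, -0.2425, 0.2964]
tool_rot: [0.0, 0.978, 0.206, -0.003]
contact_force: [0.6, -0.1, 0.1]
gripper_width: 1.003
grasp_force: 0.0
```

drive_tool([
  {"gripper":0,"offset":[-0.031,0.0256,0.025],"angular":[0,0,0.089]},
  {"gripper":0,"offset":[-0.063,0.0512,0.05],"angular":[0,0,0.178]},
  {"gripper":0,"offset":[-0.094,0.0767,0.075],"angular":[0,0,0.267]},
  {"gripper":0,"offset":[-0.115,0.094,0.092],"angular":[0,0,0.33]},
  {"gripper":0,"offset":[-0.1255,0.1023,0.1],"angular":[0,0,0.3556]},
])

```text
t: 12.35
eef_pos: [0.4622, -0.388, 0.1956]
tool_rot: [0.0, 0.998, 0.067, -0.005]
contact_force: [0.7, -0.0, 0.1]
gripper_width: 1.002
grasp_force: 0.0
```

drive_tool([
  {"gripper":0,"offset":[0,0,0],"angular":[0,0,0]},
  {"gripper":0,"offset":[0,0,0],"angular":[0,0,0]},
  {"gripper":0,"offset":[0,0,0],"angular":[0,0,0]},
])

```text
t: 12.65
eef_pos: [0.4674, -0.3841, 0.1993]
tool_rot: [0.001, 0.997, 0.072, -0.001]
contact_force: [0.5, 0.2, 1.1]
gripper_width: 1.001
grasp_force: 0.0
```

Run:
```python
from h import *
import pickle
plan([([.4665,-.3844,.1],-82)])
m=optics.camera_model('wrist');im=optics.read_camera('wrist');pickle.dump(m,open('w2.pkl','wb'))
for X in [(.4665,-.3844,.016),(.4665,-.3844,.05)]: print(proj('wrist',X,m)*1.5625)
cv2.imwrite('pics/w3.png',cv2.resize(im,(800,600),interpolation=cv2.INTER_CUBIC))
```

```text
yaw now -81.78 [ 0.4674 -0.3841  0.1993]
off [-0.0006, -0.0, 0.0993] ang [0.0025, 0.0035, 0.0048]
[397.4859253  295.33472946]
[397.55814671 315.30334424]
```

View pics/w3.png

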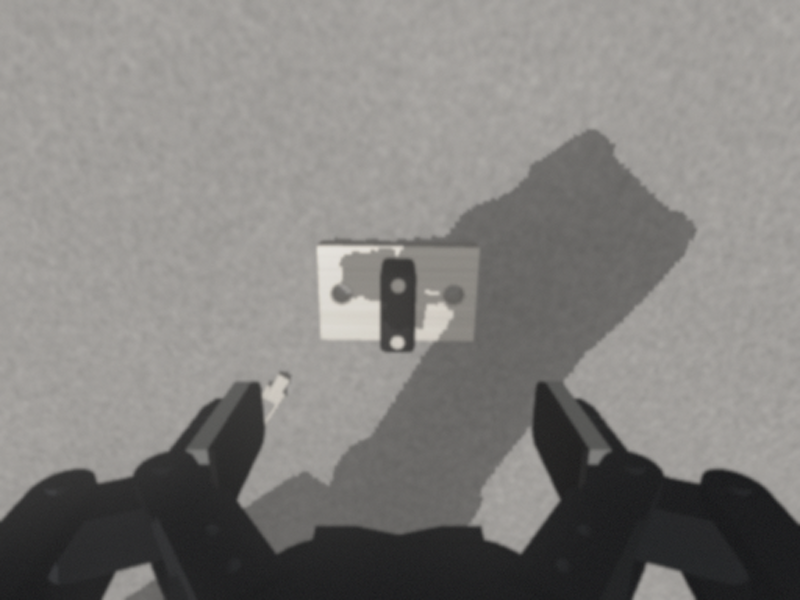

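drive_tool([
  {"gripper":0,"offset":[-0.0005,0,0.025],"angular":[0.0025,0.003,0.012]},
  {"gripper":0,"offset":[-0.0005,0,0.055],"angular":[0.0025,0.003,0.012]},
  {"gripper":0,"offset":[-0.0005,0,0.08],"angular":[0.0025,0.003,0.012]},
  {"gripper":0,"offset":[-0.0005,0,0.098],"angular":[0.0025,0.003,0.012]},
  {"gripper":0,"offset":[-0.0005,0,0.1045],"angular":[0.0025,0.003,0.012]},
])

```text
t: 13.2
eef_pos: [0.4648, -0.3846, 0.0926]
tool_rot: [-0.001, 0.998, 0.066, -0.002]
contact_force: [0.0, 0.7, 0.4]
gripper_width: 0.999
grasp_force: 0.0
```

drive_tool([
  {"gripper":0,"offset":[0,0,0],"angular":[0,0,0]},
  {"gripper":120,"offset":[0,0,0],"angular":[0,0,0]},
  {"gripper":160,"offset":[0,0,0],"angular":[0,0,0]},
  {"gripper":255,"offset":[0,0,0],"angular":[0,0,0]},
  {"gripper":255,"offset":[0,0,0],"angular":[0,0,0]},
], grip_force=70)

```text
t: 13.7
eef_pos: [0.4647, -0.3864, 0.0945]
tool_rot: [0.0, 0.998, 0.065, -0.001]
contact_force: [-0.3, 0.1, 0.1]
gripper_width: 0.329
grasp_force: 0.0
```

drive_tool([
  {"gripper":255,"offset":[0,0,0],"angular":[0,0,0]},
  {"gripper":255,"offset":[0,0,0],"angular":[0,0,0]},
  {"gripper":255,"offset":[0,0,0],"angular":[0,0,0]},
  {"gripper":255,"offset":[0,0,0],"angular":[0,0,0]},
])

```text
t: 14.1
eef_pos: [0.4648, -0.3862, 0.0945]
tool_rot: [0.0, 0.998, 0.065, -0.001]
contact_force: [0.1, 2.0, 6.3]
gripper_width: 0.202
grasp_force: 69.6
```

Run:
```python
from h import *
plan([([.4648,-.3862,.25],-82.4),([.50,-.22,.25],-81),([.525,-.06,.25],-80),([.5396,.0343,.249],-79)])
```

```text
yaw now -82.54 [ 0.4648 -0.3862  0.0945]
off [-0.0003, 0.0, -0.1555] ang [0.0001, 0.0025, -0.003]
off [0.0569, -0.1601, 0.0] ang [0.0, 0.0, -0.0311]
off [0.0497, -0.1541, 0.0] ang [0.0, 0.0, -0.0222]
off [0.0308, -0.0903, 0.001] ang [0.0, 0.0, -0.0222]
```

drive_tool([
  {"gripper":255,"offset":[0,0,-0.015],"angular":[0,0,0]},
  {"gripper":255,"offset":[0,0,-0.045],"angular":[0,0,0]},
  {"gripper":255,"offset":[0,0,-0.085],"angular":[0,0,0]},
  {"gripper":255,"offset":[0,0,-0.125],"angular":[0,0,0]},
  {"gripper":255,"offset":[0,0,-0.1555],"angular":[0,0.0025,-0.003]},
])

```text
t: 14.6
eef_pos: [0.4648, -0.3863, 0.2522]
tool_rot: [0.001, 0.998, 0.066, 0.0]
contact_force: [0.5, -0.5, -3.2]
gripper_width: 0.199
grasp_force: 68.8
```

drive_tool([
  {"gripper":255,"offset":[0.006,-0.016,0],"angular":[0,0,-0.005]},
  {"gripper":255,"offset":[0.018,-0.05,0],"angular":[0,0,-0.01]},
  {"gripper":255,"offset":[0.031,-0.087,0],"angular":[0,0,-0.02]},
  {"gripper":255,"offset":[0.044,-0.124,0],"angular":[0,0,-0.025]},
  {"gripper":255,"offset":[0.0569,-0.1601,0],"angular":[0,0,-0.0311]},
])

```text
t: 15.1
eef_pos: [0.4992, -0.2172, 0.2481]
tool_rot: [-0.001, 0.997, 0.079, -0.001]
contact_force: [0.8, -0.2, -4.0]
gripper_width: 0.195
grasp_force: 68.9
```

drive_tool([
  {"gripper":255,"offset":[0.01,-0.031,0],"angular":[0,0,-0.005]},
  {"gripper":255,"offset":[0.02,-0.062,0],"angular":[0,0,-0.009]},
  {"gripper":255,"offset":[0.03,-0.093,0],"angular":[0,0,-0.013]},
  {"gripper":255,"offset":[0.04,-0.124,0],"angular":[0,0,-0.018]},
  {"gripper":255,"offset":[0.0497,-0.1541,0],"angular":[0,0,-0.0222]},
])

```text
t: 15.6
eef_pos: [0.5238, -0.0577, 0.2481]
tool_rot: [-0.0, 0.996, 0.088, -0.002]
contact_force: [0.9, -0.9, -3.0]
gripper_width: 0.198
grasp_force: 68.9
```

drive_tool([
  {"gripper":255,"offset":[0.009,-0.027,0],"angular":[0,0,-0.006]},
  {"gripper":255,"offset":[0.017,-0.05,0],"angular":[0,0,-0.012]},
  {"gripper":255,"offset":[0.024,-0.07,0.001],"angular":[0,0,-0.018]},
  {"gripper":255,"offset":[0.029,-0.084,0.001],"angular":[0,0,-0.022]},
  {"gripper":255,"offset":[0.0308,-0.0903,0.001],"angular":[0,0,-0.0222]},
])

```text
t: 16.1
eef_pos: [0.5391, 0.0363, 0.2476]
tool_rot: [-0.0, 0.995, 0.097, -0.001]
contact_force: [-0.7, 1.0, -4.1]
gripper_width: 0.198
grasp_force: 68.9
```

drive_tool([
  {"gripper":255,"offset":[0,0,0],"angular":[0,0,0]},
  {"gripper":255,"offset":[0,0,0],"angular":[0,0,0]},
  {"gripper":255,"offset":[0,0,0],"angular":[0,0,0]},
  {"gripper":255,"offset":[0,0,0],"angular":[0,0,0]},
])

```text
t: 16.5
eef_pos: [0.5397, 0.0332, 0.2483]
tool_rot: [0.0, 0.995, 0.095, -0.0]
contact_force: [0.9, -0.4, -3.7]
gripper_width: 0.197
grasp_force: 68.9
```

Run:
```python
from h import *
plan([([.569,.04,.249],-79)])
m=optics.camera_model('wrist');im=optics.read_camera('wrist')
ym=np.array([-.191,.982,0]);c=np.array([.569,.04,0])
for X in [c+[0,0,.071],c+.032*ym+[0,0,.08],c-.032*ym+[0,0,.08]]: print(proj('wrist',X,m)*1.5625)
cv2.imwrite('pics/w4.png',cv2.resize(im,(800,600),interpolation=cv2.INTER_CUBIC))
import pickle;pickle.dump(m,open('w4.pkl','wb'))
```

```text
yaw now -79.11 [0.5397 0.0332 0.2483]
off [0.0301, -0.0012, -0.0008] ang [0.0003, 0.001, -0.0024]
[395.5703699  244.06473122]
[333.78273172 247.38935549]
[457.20709221 247.1828154 ]
```

View pics/w4.png

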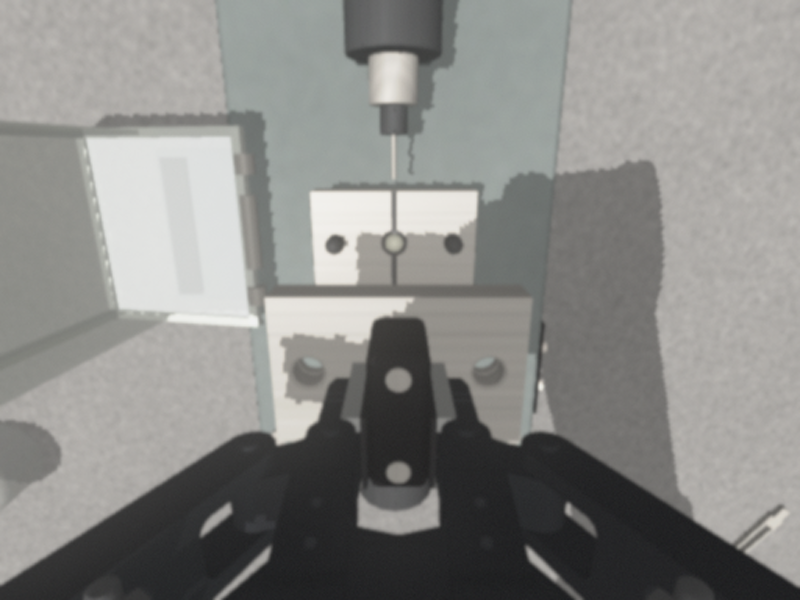

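Run:
```python
from h import *
import pickle
m=pickle.load(open('w4.pkl','rb')); s=lambda p:((p[0]+.5)/1.5625-.5,(p[1]+.5)/1.5625-.5)
g=lambda p,z:atz('wrist',s(p),z,m)
p,r=cur()
zt=p[2]-.0945+.016
b=[g((309,371),zt),g((487,370),zt)]; print('bores',b,np.linalg.norm(b[0]-b[1]))
for q in [(398,380),(398,472)]: print('screw',g(q,zt+.034))
e=[g((265,297),zt),g((531,297),zt)];print('edge',e)
pe=g((394.5,243),.070);print('pearl',pe)
cc=[g(q,.066) for q in [(310,190),(477,190)]];print('clamp far edge',cc,np.mean(cc,0))
xm=r.as_matrix()[:,0]
J=np.mean(b,0); print('J-TCP in tool',r.inv().apply(J-p),'edge-28:',r.inv().apply(np.mean(e,0)-p)-[.028,0,0])
print('pearl-TCP',r.inv().apply(pe-p),'edge est',r.inv().apply(np.mean(cc,0)-p)-[.028,0,0])
```

```text
bores [array([0.53747344, 0.06450008, 0.16982098]), array([0.54965847, 0.00332908, 0.16982098])] 0.062372803977409755
screw [0.55716533 0.03651585 0.20382098]
screw [0.52808233 0.03091191 0.20382098]
edge [array([0.56164472, 0.08249654, 0.16982098]), array([ 0.57841192, -0.00449057,  0.16982098])]
pearl [0.56939698 0.04082238 0.07      ]
clamp far edge [array([0.58802914, 0.08994396, 0.066     ]), array([0.60476286, 0.00311935, 0.066     ])] [0.596396   0.04653166 0.066     ]
J-TCP in tool [0.00392606 0.00019716 0.07849746] edge-28: [0.00287319 0.0002101  0.07847974]
pearl-TCP [ 0.03066332 -0.00170726  0.17830066] edge est [ 0.03025756 -0.00220283  0.18228246]
```

drive_tool([
  {"gripper":255,"offset":[0.008,-0.001,0],"angular":[0,0,-0.002]},
  {"gripper":255,"offset":[0.018,-0.002,0.01],"angular":[0,0,-0.002]},
  {"gripper":255,"offset":[0.025,-0.002,0.025],"angular":[0,0,-0.002]},
  {"gripper":255,"offset":[0.0275,-0.002,0.04],"angular":[0,0,-0.002]},
  {"gripper":255,"offset":[0.0275,-0.002,0.048],"angular":[0,0,-0.002]},
])

```text
t: 17.05
eef_pos: [0.5656, 0.0415, 0.1974]
tool_rot: [-0.0, 0.995, 0.097, -0.002]
contact_force: [-1.1, -0.6, -3.4]
gripper_width: 0.199
grasp_force: 68.9
```

drive_tool([
  {"gripper":255,"offset":[0,0,0.005],"angular":[0,0,0]},
  {"gripper":255,"offset":[0,0,0.01],"angular":[0,0,0]},
  {"gripper":255,"offset":[0,0,0.015],"angular":[0,0,0]},
  {"gripper":255,"offset":[0,0,0.018],"angular":[0,0,0]},
  {"gripper":255,"offset":[0,0,0.018],"angular":[0,0,0]},
])

```text
t: 17.55
eef_pos: [0.5661, 0.0414, 0.1821]
tool_rot: [-0.0, 0.995, 0.097, -0.0]
contact_force: [0.1, -0.3, -2.9]
gripper_width: 0.199
grasp_force: 68.9
```

Run:
```python
from h import *
o=bot.get_obs();print(o['t'],o['eef_pos'],o['contact_force'])
print(((np.array(o['eef_pos'])-[.5397,.0332,.2483])@np.array([[.982,.191,0],[.189,-.982,0]]).T))
im=optics.read_camera('wrist');cv2.imwrite('pics/w5.png',cv2.resize(im[60:330,100:412],None,fx=2.5,fy=2.5,interpolation=cv2.INTER_CUBIC)[:600])
```

```text
17.55 [0.56614737 0.04143525 0.18209952] [ 0.05722728 -0.31439625 -2.92447456]
[ 0.02754425 -0.00308846]
```

View pics/w5.png

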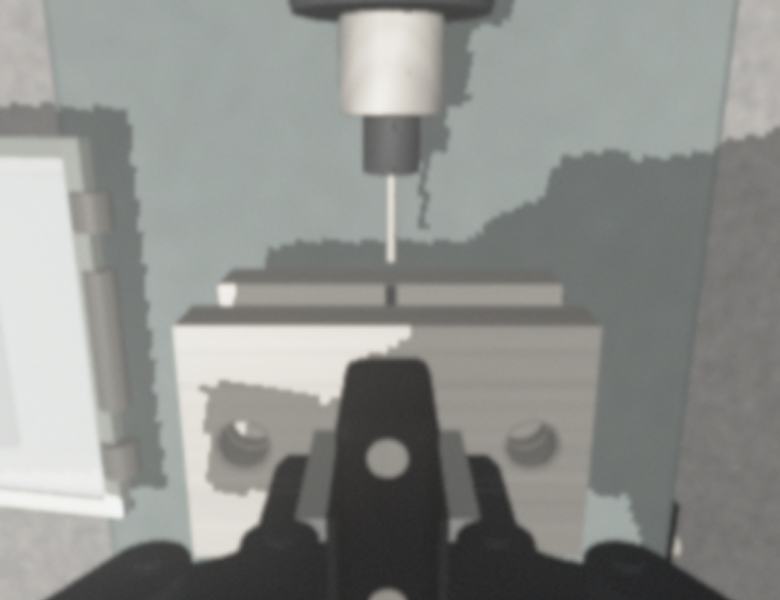

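Run:
```python
from h import *
m=optics.camera_model('wrist'); s=lambda p:((p[0]+.5)/2.5-.5+100,(p[1]+.5)/2.5-.5+60)
p,r=cur(); g=lambda q,z:r.inv().apply(atz('wrist',s(q),z,m)-p)
zt=p[2]-.0785
print(p);print('jaw edge',g((175,325),zt),g((601,325),zt)); print('bores',g((243,443),zt),g((532,443),zt))
print('clamp edge',g((220,283),.066),g((562,283),.066))
```

```text
[0.56631202 0.0414626  0.18238139]
jaw edge [ 0.03104595 -0.04416846  0.07849124] [0.03107771 0.04451282 0.07847855]
bores [ 0.00401134 -0.03157223  0.07850257] [0.00403928 0.0317331  0.07849351]
clamp edge [ 0.03074031 -0.0429938   0.11637262] [0.03076937 0.04494009 0.11636003]
```

drive_tool([
  {"gripper":255,"offset":[0,0.0008,0.001],"angular":[0,0,0]},
  {"gripper":255,"offset":[0,0.0008,0.003],"angular":[0,0,0]},
  {"gripper":255,"offset":[0,0.0008,0.005],"angular":[0,0,0]},
  {"gripper":255,"offset":[0,0.0008,0.007],"angular":[0,0,0]},
  {"gripper":255,"offset":[0,0.0008,0.0085],"angular":[0,0,0]},
])

```text
t: 18.1
eef_pos: [0.5664, 0.0407, 0.1735]
tool_rot: [-0.0, 0.995, 0.097, -0.0]
contact_force: [-0.6, 0.3, -3.2]
gripper_width: 0.198
grasp_force: 68.9
```

drive_tool([
  {"gripper":255,"offset":[0,0,0.001],"angular":[0,0,0]},
  {"gripper":255,"offset":[0,0,0.002],"angular":[0,0,0]},
  {"gripper":255,"offset":[0,0,0.003],"angular":[0,0,0]},
  {"gripper":255,"offset":[0,0,0.003],"angular":[0,0,0]},
])

```text
t: 18.5
eef_pos: [0.5664, 0.0407, 0.1706]
tool_rot: [-0.0, 0.995, 0.097, -0.0]
contact_force: [0.1, 0.4, -2.8]
gripper_width: 0.198
grasp_force: 68.9
```

drive_tool([
  {"gripper":255,"offset":[0,0,0.001],"angular":[0,0,0]},
  {"gripper":255,"offset":[0,0,0.002],"angular":[0,0,0]},
  {"gripper":255,"offset":[0,0,0.003],"angular":[0,0,0]},
  {"gripper":255,"offset":[0,0,0.004],"angular":[0,0,0]},
  {"gripper":255,"offset":[0,0,0.004],"angular":[0,0,0]},
])

```text
t: 19.0
eef_pos: [0.5663, 0.0407, 0.1666]
tool_rot: [-0.0, 0.995, 0.097, -0.0]
contact_force: [-0.1, 0.2, -3.6]
gripper_width: 0.199
grasp_force: 68.9
```

drive_tool([
  {"gripper":255,"offset":[0,0,0.001],"angular":[0,0,0]},
  {"gripper":255,"offset":[0,0,0.002],"angular":[0,0,0]},
  {"gripper":255,"offset":[0,0,0.003],"angular":[0,0,0]},
  {"gripper":255,"offset":[0,0,0.003],"angular":[0,0,0]},
])

```text
t: 19.4
eef_pos: [0.5664, 0.0407, 0.1636]
tool_rot: [-0.0, 0.995, 0.097, -0.0]
contact_force: [-1.0, 0.6, -4.2]
gripper_width: 0.2
grasp_force: 68.9
```

Free sliding, with about 3 mm to go (seat expected at TCP z of about 0.1605).

drive_tool([
  {"gripper":255,"offset":[0,0,0.0007],"angular":[0,0,0]},
  {"gripper":255,"offset":[0,0,0.0014],"angular":[0,0,0]},
  {"gripper":255,"offset":[0,0,0.002],"angular":[0,0,0]},
  {"gripper":255,"offset":[0,0,0.002],"angular":[0,0,0]},
])

```text
t: 19.8
eef_pos: [0.5664, 0.0407, 0.1617]
tool_rot: [-0.0, 0.995, 0.097, -0.0]
contact_force: [0.0, -1.4, -3.2]
gripper_width: 0.199
grasp_force: 68.9
```

drive_tool([
  {"gripper":255,"offset":[0,0,0.0005],"angular":[0,0,0]},
  {"gripper":255,"offset":[0,0,0.001],"angular":[0,0,0]},
  {"gripper":255,"offset":[0,0,0.0015],"angular":[0,0,0]},
  {"gripper":255,"offset":[0,0,0.0015],"angular":[0,0,0]},
])

```text
t: 20.2
eef_pos: [0.5665, 0.0407, 0.1605]
tool_rot: [-0.0, 0.995, 0.097, -0.0]
contact_force: [-1.0, 0.3, -0.7]
gripper_width: 0.2
grasp_force: 69.4
```

drive_tool([
  {"gripper":255,"offset":[0,0,0.0005],"angular":[0,0,0]},
  {"gripper":255,"offset":[0,0,0.001],"angular":[0,0,0]},
  {"gripper":255,"offset":[0,0,0.001],"angular":[0,0,0]},
  {"gripper":255,"offset":[0,0,0.001],"angular":[0,0,0]},
], grip_force=90)

```text
t: 20.6
eef_pos: [0.5666, 0.0408, 0.1605]
tool_rot: [0.0, 0.995, 0.097, -0.0]
contact_force: [-4.0, -0.3, 9.4]
gripper_width: 0.198
grasp_force: 89.3
```

drive_tool([
  {"gripper":255,"offset":[0,0,0.0005],"angular":[0,0,0]},
  {"gripper":255,"offset":[0,0,0.001],"angular":[0,0,0]},
  {"gripper":255,"offset":[0,0,0.001],"angular":[0,0,0]},
  {"gripper":255,"offset":[0,0,0.001],"angular":[0,0,0]},
])

```text
t: 21.0
eef_pos: [0.5666, 0.0408, 0.1605]
tool_rot: [0.0, 0.995, 0.096, 0.0]
contact_force: [-7.5, -0.8, 19.0]
gripper_width: 0.196
grasp_force: 90.6
```

drive_tool([
  {"gripper":255,"offset":[0,0,0],"angular":[0,0,0]},
  {"gripper":255,"offset":[0,0,0],"angular":[0,0,0]},
  {"gripper":255,"offset":[0,0,0],"angular":[0,0,0]},
  {"gripper":255,"offset":[0,0,0],"angular":[0,0,0]},
  {"gripper":255,"offset":[0,0,0],"angular":[0,0,0]},
])

```text
t: 21.5
eef_pos: [0.5666, 0.0407, 0.1605]
tool_rot: [0.0, 0.995, 0.096, 0.0]
contact_force: [-7.5, -1.7, 18.2]
gripper_width: 0.192
grasp_force: 90.6
```

Run:
```python
from h import *
o=bot.get_obs(); print(o['t'],o['eef_pos'],o['contact_force'],o['torque'],o['grasp_force'])
a=cv2.imread('pics/side0.png').astype(int);b=optics.read_camera('side').astype(int)
for n,(r0,r1,c0,c1) in dict(bowl=(290,350,288,352),tweezers=(270,306,130,180),jar=(110,140,203,225)).items(): print(n,abs(a-b)[r0:r1,c0:c1].mean().round(2))
print(bot.get_obs()['contact_force'][2])
```

```text
21.5 [0.56662027 0.0407483  0.16047008] [-7.53790256 -1.73309518 18.16345228] [-0.2193002   1.74792456  0.03158123] 90.63401341438293
bowl 8.07
tweezers 16.16
jar 9.97
17.834766358675456
```

Run:
```python
from h import *
for n,boxes in dict(top=dict(bowl=(98,150,338,392),tweezers=(240,293,342,370),jar=(248,280,98,132)),side=dict(bowl=(290,350,288,352),tweezers=(270,306,130,180),jar=(110,140,203,225))).items():
    a=cv2.imread(f'pics/{n}0.png');b=optics.read_camera(n)
    for k,(r0,r1,c0,c1) in boxes.items():
        s=cv2.matchTemplate(b[r0-8:r1+8,c0-8:c1+8],a[r0:r1,c0:c1],cv2.TM_CCOEFF_NORMED);_,v,_,l=cv2.minMaxLoc(s);print(n,k,round(v,2),np.array(l)-8)
```

```text
top bowl 1.0 [0 0]
top tweezers 0.54 [0 0]
top jar 1.0 [0 0]
side bowl 0.99 [0 0]
side tweezers 0.46 [0 0]
side jar 1.0 [0 0]
```

Nothing shifted: every object matches at zero offset, and the weaker tweezers scores are probably shadow. Handing in.

```bash
python3 -c "
from station import bot
print(bot.hand_in())"
```

```text
the job is handed in; nothing more can be done
None
```

I handed the job in with the hood lowered onto its stop and the upper clamp half seated over both dowels, still held and pressed down at about 18 N; the bowl, tweezers and jar showed no shift in the camera check, though the tweezers match was weak, probably from the arm's shadow.

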